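# Restack the coffee mill's drive shaft after washing

## Robot

A 7-joint arm with a two-finger parallel gripper is mounted at the origin on the work surface. World frame = base frame: x ahead of the robot, y to its left, z up, the work surface at z = 0. Lengths are in m, angles in rad, forces in N, time in s.
With the tool pointing down it reaches from about 0.425 to 0.875 m from the base axis. Payload 9.9 kg.
Tool frame: the origin (TCP) lies on the centre line of the jaws, within the pads' length; the fingertips stand r.tip_extent ahead of it and the grasp point (between the pads) lies 3 mm ahead of it (r.tip_extent is the distance from the TCP to the fingertips, in m); z points along the fingers, y is the line along which they close (so a half turn about z gives the same grasp; the last joint's range is limited). The gripper opens to 85 mm and grips with 20 to 120 N. Pads are 22 mm wide; open, the fingers measure 114 mm over their backs; the gripper's body (76 mm by 85 mm) begins 54 mm behind the grasp point. The pads swing forward as they close: fully open they stand 13 mm farther back than shut.
Start: joints at [1.082, 0.576, 0.025, 1.437, -0.015, 1.129, -0.057], TCP at [0.266, -0.62, 0.222] pointing down, gripper open.
Joint ranges: [-2.76, 2.76], [-0.34, 2.15], [-1.52, 1.57], [0.19, 2.46], [-1.09, 4.23], [0.17, 1.99], [-2.82, 2.82]. Speed limits (rad/s): [2.22, 2.22, 3.01, 3.01, 3.14, 3.14, 3.14].

## Interface

Orientations are given as a unit quaternion [w, x, y, z].
In Python, from workcell import r gives the robot as it stands.
- The arm moves only by the tool move_arm, never from a script. Its argument "motion" is a list of rows, each a list of 7 numbers: the shift along the tool's x, y, z in m, then the turn, a rotation vector about the tool's x, y, z in rad, then the closure, from 0 (fully open) to 1 (shut). In form: [[x, y, z, ax, ay, az, grip], ...]. A call has 1 to 5 rows; each row is the pose to reach, as a shift and turn from the pose commanded when the call began, along the tool's axes at that moment; what a row does not reach only later rows make up. A row lasts 1/8 s, in which the tool goes at most 62.5 mm and 10.7 degrees, less where a joint would pass 70% of its speed; a pose out of reach is approached as far as the arm can. A call with a gripper value outside its range is refused whole. The fingers move at their own pace and stop on an object; the grip force is fixed at half the most. Time passes only in rows, so rows that repeat a pose let the fingers close. It gives the time, the measured TCP pose, the force, the opening and the grip force at its end, in the units of the state.
- r.sense(): the state, without advancing time (a new reading comes with each control period).
- r.grab_frame(name): name is "side" or "top" or "wrist"; returns the picture (384x512x3 uint8, red, green, blue); there is no depth.
- r.camera_model(name): a dict with "mtx" (3x3 intrinsics, pixels), "rvec" (rotation vector, rad) and "tvec" (3), from world to camera coordinates, as OpenCV has them. Camera axes: x right, y down, z forward; pixel columns grow to the right and rows downward; lengths in m; the calibration is good to about 2 mm. The wrist camera is an equidistant fisheye: a pixel r from the principal point sees the ray r / f radians off the axis. A picture is of the moment at which its call begins: read the wrist's pose just before it. camera_model takes no time and is no camera call; for the wrist camera it gives the pose at the moment of the call.
- r.finish_job(): hands the job in; it is judged then, once.
The state is a dict: "time": time; "q": joint angles; "qd": joint speeds; "joint_efforts": joint torques, N m; "position": TCP position; "orientation": TCP orientation; "force": force on the tool from outside, world axes, zero at the start; "ft_torque": the same for the moment, N m; "grip_width": opening from 0.0 (shut) to 1.0 (fully open); "gripper_force": force on a finger pad.
Only numpy, scipy, OpenCV 4.12 (cv2) and the standard library are available. Lean on these libraries where they do the work, as an engineer would, in place of code of your own. Each camera call takes 0.05 s, during which the arm holds its last target. There are 200 camera calls.

## Task

Put the washed parts of the coffee mill back on its upturned drive shaft, largest first: the thick spacer, then the thin spacer, then the burr with its narrow end down. The rubber rings on the shaft make them drag, so press each part firmly home on what lies below it before fetching the next, about 10 N and never more than 20 N, or the thrust collar may slip and the grind setting be lost. Let go of the stack when it is done, and leave everything else on the sill as it stands.

Things in the scene. Friction and masses are not known exactly. Their poses are not given: they have to be found in the camera images.
- head: mill's drive head, upside down, fixed: 100 mm silicone mat, cap 58 mm across up to z = 15 mm, boss to 19 mm. Round the shaft a thrust collar, 24 mm across, clamped at the owner's setting: its top, a steel washer on stiff rubber (gives 1 mm at 20 N), where the thick spacer comes home, lies anywhere 28 to 40 mm above the origin: not measured, to be felt. Origin: on the axis, on the sill; z up
- shaft: upright steel drive shaft, 12 mm in diameter, fixed, same axis and origin (on the sill) as the head. Four black rubber O-rings, centred 43, 53, 63 and 73 mm above the origin, stand out to 15 mm across and grip a bore that slides over them: a drag of about 1 to 6 N, which is not yet home, and enough to hold up a part that is let go. z up
- shaft_tip (a point): centre of the upper end of the shaft, 84 mm above the sill; the last 5 mm taper from 12 to 6 mm in diameter
- tray: low clear plastic tray, fixed, 160 mm (x) by 330 mm (y), 12 mm high, walls and floor 3 mm thick; the loose parts lie on its floor, 80 mm apart in a row along its y axis. Origin: centre of the underside; z up
- thick_spacer: plain steel spacer ring, 44 mm outer diameter, 14 mm thick, bore 14 mm, about 150 g, lying flat in the tray. Origin: centre of its underside; z is its axis, up
- thin_spacer: plain steel spacer ring, 36 mm outer diameter, 8 mm thick, bore 14 mm, about 50 g, lying flat in the tray. Origin: centre of its underside; z is its axis, up
- burr: dark fluted conical steel burr, 20 mm high, bore 14 mm, about 95 g: a foot 29 mm across that widens to a cylindrical rim 40 mm across over its upper 10 mm. It stands in the tray narrow end down, as it goes on the shaft. Origin: centre of its narrow underside; z is its axis, up towards the wide end
- gasket: flat black rubber gasket of the moka pot, 56 mm outer and 42 mm inner diameter, 4 mm thick, lying in the same tray; not part of the mill, leave it. Origin: centre of its underside
- moka_pot: red enamel moka pot, 92 mm across the base, black handle reaching 94 mm to +y, 188 mm tall; leave it. Origin: centre of its underside
- sugar_canister: red enamel canister with clip latch, 94 mm across, 123 mm tall; leave it. Origin: centre of its underside
- stir_cup: white ceramic cup, 78 mm across, 85 mm tall, with a wooden stirring stick leaning in it up to 200 mm; leave it. Origin: centre of its underside
- pump_bottle: stainless pump dispenser bottle, 68 mm across, 187 mm tall, spout to -x; leave it. Origin: centre of its underside
- mill_barrel: empty aluminium barrel of the mill with a wooden grip band, 59 mm across, 125 mm tall; leave it. Origin: centre of its underside
- crank: crank of the mill lying down, arm 135 mm along x, wooden knob at its +x end, 46 mm tall; leave it. Origin: below the middle of the arm, on the sill
- teaspoon: steel teaspoon, 140 mm, lying along its x axis; leave it. Origin: on the sill at its middle
Mind the look-alikes: they are no part of the job. Leave any orange look-alike of the burr alone.

How it is judged:
On the way, in this order (a step that is already met when the one before it is completed fails the run):
1. the thick spacer is on the shaft and pressed home on the thrust collar (over 5 N) (horizontal distance between thick_spacer and shaft below 0.003 m and contact force between thick_spacer and head above 5 N), for 0.15 s.
2. the thin spacer is on the shaft and pressed home on the thick spacer (over 5 N) (horizontal distance between thin_spacer and shaft below 0.003 m and contact force between thin_spacer and thick_spacer above 5 N), for 0.15 s.
3. the burr is on the shaft, narrow end down, and pressed home on the thin spacer (over 5 N) (horizontal distance between burr and shaft below 0.003 m and angle between burr's own z axis and vertical below 0.12 rad and contact force between burr and thin_spacer above 5 N), for 0.15 s.
At the end, for the whole second after the job is handed in: The thick spacer sits on the thrust collar, the thin spacer on the thick one and the burr, narrow end down, on the thin one: each within 3 mm of the shaft's axis, level within 0.12 rad, with no gap over 1.5 mm between them, at rest and let go (horizontal distance between each of thick_spacer, thin_spacer, burr and shaft below 0.003 m and angle between each of thick_spacer, thin_spacer, burr's own z axis and vertical below 0.12 rad and contact force between thick_spacer and head above 0.1 N and z of thin_spacer in the frame of thick_spacer between 0.0125 and 0.0155 m and z of burr in the frame of thin_spacer between 0.0065 and 0.0095 m and linear speed of each of burr, thin_spacer, thick_spacer below 0.01 m/s); the robot touches nothing.
It fails at once if a part was pressed on the collar, the head, the shaft or another part with more than 20 N (contact force between thick_spacer and head above 20 N or contact force between any of thick_spacer, thin_spacer, burr and shaft above 20 N or contact force between thin_spacer and thick_spacer above 20 N or contact force between burr and thin_spacer above 20 N).
It fails at once if something else on the sill was shifted by more than 25 mm (distance of any of gasket, moka_pot, sugar_canister, stir_cup, pump_bottle, mill_barrel, crank, teaspoon from where it was at the start of the episode above 0.025 m).
It also fails if it takes over 72 s, if anything falls off the work surface, if the arm or the gripper's body presses on something with over 40 N, if the wrist force passes 120 N, or if a joint passes its speed limit or range.

## Working session

There is one attempt and no reset: what is moved stays moved. The work goes in short steps, Python scripts to look and compute and a tool call to move; the robot and the scene stay as the last step left them, time stands still between calls to the robot, and variables do not carry over. Pictures are saved under pics/ and viewed, at most 10 in all, crops included, and the job is handed in when it is done.

Besides the shell and the picture viewer there is one more tool, called after "Emit:" in YAML: its name, and indented under it one key for each argument. move_arm: Moves the arm, as the interface text tells. Its arguments: {"type":"object","properties":{"motion":{"type":"array"}},"required":["motion"]}

```bash
ls; mkdir -p pics
python3 - <<'E'
from workcell import r
import cv2,numpy as np
s=r.sense();print(s['time'],s['position'],s['orientation'],s['grip_width'],s['force'],r.tip_extent)
ims=[]
for n in("side","top","wrist"):
    m=r.camera_model(n);im=r.grab_frame(n);cv2.imwrite(f'pics/{n}0.png',im[:,:,::-1])
    R=cv2.Rodrigues(np.array(m['rvec'],float))[0];print(n,np.array(m['mtx']).round(1).tolist(),(-R.T@np.array(m['tvec']).ravel()).round(3),R.round(2).tolist())
E
```

```text
pics
0.0 [ 0.26565959 -0.62000961  0.22095531] [-8.03390832e-04  9.79587860e-01  2.01014768e-01 -2.03681199e-04] 1.0028777044922306 [ 0.55142343 -0.06691076 -0.41728598] 0.022
side [[492.5, 0.0, 260.9], [0.0, 492.5, 188.3], [0.0, 0.0, 1.0]] [ 0.146 -0.727  1.115] [[0.88, -0.47, 0.01], [-0.36, -0.69, -0.63], [0.3, 0.55, -0.78]]
top [[369.5, 0.0, 254.6], [0.0, 369.5, 192.9], [0.0, 0.0, 1.0]] [0.399 0.006 1.239] [[0.03, -1.0, -0.0], [-0.99, -0.03, -0.11], [0.11, 0.01, -0.99]]
wrist [[297.3, 0.0, 251.4], [0.0, 297.3, 192.7], [0.0, 0.0, 1.0]] [ 0.338 -0.589  0.374] [[0.39, -0.92, -0.0], [-0.88, -0.37, 0.31], [-0.28, -0.12, -0.95]]
```

View pics/top0.png

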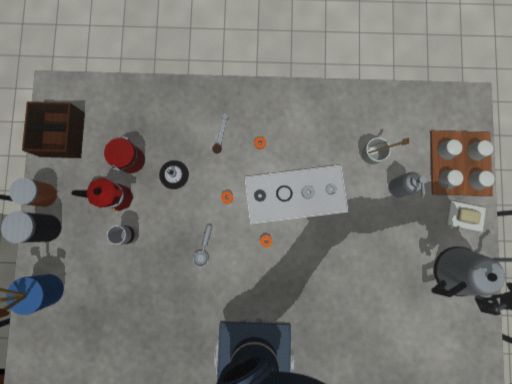

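View pics/side0.png

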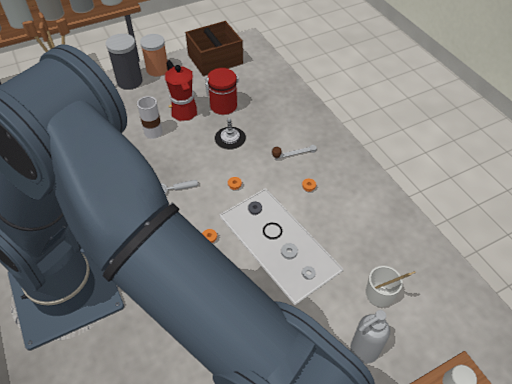

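The top view shows the drive head at (174,174) and a tray with the burr (dark, 260,196), gasket (284,193), thick spacer (308,191) and thin spacer (331,188). The orange look-alikes are at (260,143), (227,197) and (265,240), and they're not part of the job. The side view agrees: head (230,135), burr (255,208), gasket (272,231), thick (289,251), thin (308,272).

```bash
cat > h.py <<'E'
import cv2,numpy as np
from workcell import r
def cam(n):
    m=r.camera_model(n);R=cv2.Rodrigues(np.array(m['rvec'],float))[0];t=np.array(m['tvec'],float).ravel()
    return np.array(m['mtx'],float),R,t
def ray(c,uv,fish=False):
    K,R,t=c;x=(uv[0]-K[0,2])/K[0,0];y=(uv[1]-K[1,2])/K[1,1]
    if fish:
        th=np.hypot(x,y);k=np.sin(th)/max(th,1e-9);d=np.array([x*k,y*k,np.cos(th)])
    else: d=np.array([x,y,1.])
    return -R.T@t,R.T@d
def onz(c,uv,z,fish=False):
    o,d=ray(c,uv,fish);return o+d*(z-o[2])/d[2]
def proj(c,P,fish=False):
    K,R,t=c;p=R@np.array(P,float)+t
    if fish:
        rr=np.hypot(p[0],p[1]);th=np.arctan2(rr,p[2]);q=p[:2]/max(rr,1e-9)*th
    else:q=p[:2]/p[2]
    return K[:2,:2]@q+K[:2,2]
E
python3 - <<'E'
from h import *
top=cv2.imread('pics/top0.png');side=cv2.imread('pics/side0.png')
T=cam('top');S=cam('side')
for n,uv,suv,z in [('head',(174,174),(230,135),.015),('burr',(260,196),(255,208),.023),('gasket',(284,193),(272,231),.007),('thick',(308,191),(289,251),.017),('thin',(331,188),(308,272),.011)]:
    print(n,onz(T,uv,z).round(4),onz(S,suv,z).round(4))
a=cv2.resize(top[160:230,150:350],None,fx=4,fy=4,interpolation=cv2.INTER_CUBIC)
b=cv2.resize(side[110:290,205:340],None,fx=4,fy=4,interpolation=cv2.INTER_CUBIC)[:, :]
b=cv2.resize(side[195:285,215:325],None,fx=3,fy=3,interpolation=cv2.INTER_CUBIC)
b2=cv2.resize(side[110:160,200:260],None,fx=5.4,fy=5.4,interpolation=cv2.INTER_CUBIC)
o=np.zeros((560,800,3),np.uint8);o[:280]=a;o[280:550,:330]=b;o[280:550,340:664]=b2;cv2.imwrite('pics/crop1.png',o)
E
```

```text
head [0.592  0.2878 0.015 ] [0.5907 0.2879 0.015 ]
burr [ 0.5254 -0.0025  0.023 ] [ 0.5253 -0.0073  0.023 ]
gasket [ 0.5395 -0.0828  0.007 ] [ 0.5358 -0.0867  0.007 ]
thick [ 0.5473 -0.1617  0.017 ] [ 0.5414 -0.1678  0.017 ]
thin [ 0.5604 -0.2392  0.011 ] [ 0.5552 -0.2409  0.011 ]
```

View pics/crop1.png

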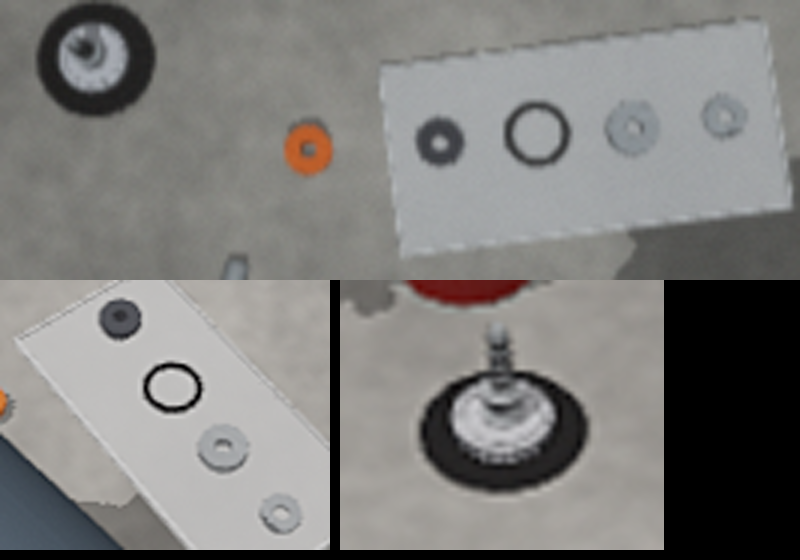

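The close crop confirms the choice: dark burr, black thin gasket, the large steel spacer (thick) and the smaller one (thin), all clear of the orange look-alikes. I'll move over the thick spacer first and refine with the wrist camera.

Emit:
move_arm:
  motion:
    - [0.05,-0.035,0,0,0,0,0.35]
    - [0.1,-0.07,0,0,0,0,0.35]
    - [0.15,-0.105,0,0,0,0,0.35]
    - [0.2,-0.14,0,0,0,0,0.35]
    - [0.25,-0.175,0,0,0,0,0.35]

```text
time: 0.78
position: [0.4275, -0.3593, 0.2218]
orientation: [-0.0, 0.98, 0.201, 0.0]
force: [0.6, 0.1, 0.9]
grip_width: 0.649
gripper_force: 0.0
```

Emit:
move_arm:
  motion:
    - [0.05,-0.035,0,0,0,0,0.35]
    - [0.1,-0.07,0,0,0,0,0.35]
    - [0.15,-0.105,0,0,0,0,0.35]
    - [0.187,-0.134,0,0,0,0,0.35]
    - [0.187,-0.134,0,0,0,0,0.35]

```text
time: 1.4
position: [0.5477, -0.1594, 0.2215]
orientation: [-0.001, 0.979, 0.205, 0.0]
force: [0.1, -0.5, 0.1]
grip_width: 0.65
gripper_force: 0.0
```

Run:
```python
from h import *
s=r.sense();print(s['time'],s['position'],s['orientation'],s['grip_width'],s['force'],r.tip_extent)
W=cam('wrist');im=r.grab_frame('wrist')[:,:,::-1];cv2.imwrite('pics/w1.png',im)
np.savez('w1.npz',K=W[0],R=W[1],t=W[2])
for P in[(.5253,-.005,.023),(.5375,-.085,.007),(.544,-.165,.017),(.558,-.24,.011)]:print(proj(W,P,True).round(1))
```

```text
1.4 [ 0.54768051 -0.15943226  0.22146253] [-1.04177051e-03  9.78856173e-01  2.04546652e-01  4.18413237e-04] 0.650254466238296 [ 0.11558011 -0.49561822  0.07395136] 0.022
[131.6 135.3]
[194.9 147.8]
[255.2 169.4]
[312.9 181.7]
```

View pics/w1.png

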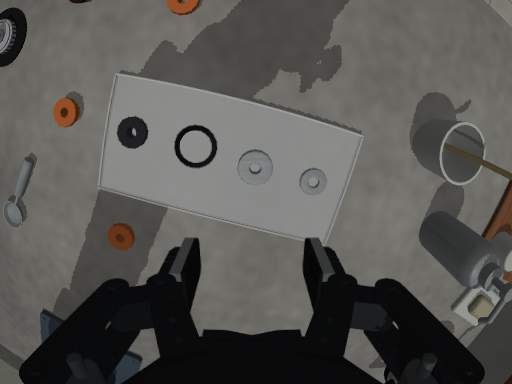

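The wrist view shows the burr at (132,132), gasket (196,146), thick (255,168) and thin (313,181), all near the predicted pixels. I'll refine the centres now.

```bash
cat >> h.py <<'E'
def circ(im,uv,rad,tag,k=8,w=None):
    w=w or int(rad*1.6+4);u,v=map(int,uv);c=cv2.resize(im[v-w:v+w+1,u-w:u+w+1],None,fx=k,fy=k,interpolation=cv2.INTER_CUBIC)
    g=cv2.cvtColor(c,cv2.COLOR_BGR2GRAY)
    h=cv2.HoughCircles(g,cv2.HOUGH_GRADIENT_ALT,1.5,5,param1=120,param2=0.5,minRadius=int(k*rad*.25),maxRadius=int(k*rad*1.3))
    return [] if h is None else [((a+.5)/k-.5+u-w,(b+.5)/k-.5+v-w,q/k) for a,b,q in h[0][:5]]
E
python3 - <<'E'
from h import *
d=np.load('w1.npz');W=(d['K'],d['R'],d['t']);im=cv2.imread('pics/w1.png')
for n,uv,z,D in[('burr',(132,132),.023,.04),('gasket',(196,146),.007,.056),('thick',(255,168),.017,.044),('thin',(313,181),.011,.036)]:
    P=onz(W,uv,z,True);rad=np.hypot(*(proj(W,P+[0,D/2,0],True)-proj(W,P,True)))
    print(n,round(rad,1))
    for c in circ(im,uv,rad,n):print('   ',np.round(c,2),onz(W,c[:2],z,True).round(4))
E
```

```text
burr 14.4
    [132.12 132.69  15.75] [ 0.5287 -0.0046  0.023 ]
gasket 21.7
    [194.31 146.19  21.2 ] [ 0.5391 -0.0836  0.007 ]
    [194.31 146.19  16.19] [ 0.5391 -0.0836  0.007 ]
    [196.19 149.19  18.67] [ 0.5365 -0.0872  0.007 ]
    [192.81 143.38  19.44] [ 0.5417 -0.0805  0.007 ]
    [192.06 149.19  17.57] [ 0.5344 -0.0823  0.007 ]
thick 17.9
    [255.   159.56  11.11] [ 0.5552 -0.1598  0.017 ]
    [254.25 166.12   5.37] [ 0.5473 -0.1623  0.017 ]
thin 13.5
    [313.25 181.25   5.48] [ 0.5587 -0.2402  0.011 ]
```

Emit:
move_arm:
  motion:
    - [-0.001,0.003,0.06,0,0,0,0.35]
    - [-0.001,0.003,0.12,0,0,0,0.35]
    - [-0.001,0.003,0.165,0,0,0,0.35]
    - [-0.001,0.003,0.18,0,0,0,0.35]
    - [-0.001,0.003,0.18,0,0,0,0.35]

```text
time: 2.08
position: [0.5457, -0.1683, 0.0418]
orientation: [-0.0, 0.98, 0.2, -0.001]
force: [-0.5, -0.3, 0.6]
grip_width: 0.648
gripper_force: 0.0
```

Emit:
move_arm:
  motion:
    - [0,0,0.004,0,0,0,0.35]
    - [0,0,0.008,0,0,0,0.35]
    - [0,0,0.008,0,0,0,0.35]

```text
time: 2.45
position: [0.5463, -0.1675, 0.0343]
orientation: [0.0, 0.98, 0.201, 0.0]
force: [-0.2, -0.2, 0.6]
grip_width: 0.648
gripper_force: 0.0
```

Run:
```python
from h import *
s=r.sense();print(s['time'],s['position'],s['force'])
im=r.grab_frame('wrist')[:,:,::-1];cv2.imwrite('pics/w2.png',im)
a=r.grab_frame('side')[:,:,::-1];cv2.imwrite('pics/s2.png',a)
W=cam('wrist');print(proj(W,(.548,-.1624,.017),True))
```

```text
2.45 [ 0.5463306  -0.16753677  0.03431579] [-0.17769393 -0.21301336  0.59774782]
[246.15218411 223.92530099]
```

View pics/w2.png

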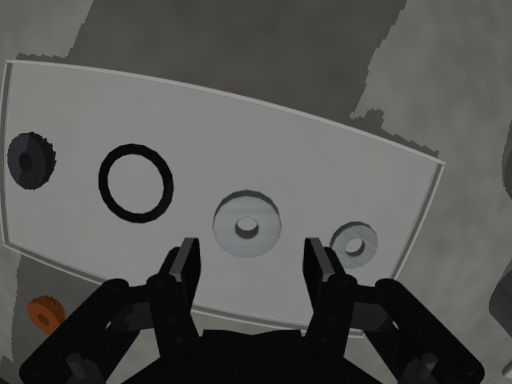

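The wrist view shows the thick spacer's bore at (247,224), where I predicted it, with the fingers on either side. I'll correct the offset and feel for the floor.

Emit:
move_arm:
  motion:
    - [0.0035,-0.004,0.002,0,0,0,0.35]
    - [0.0035,-0.004,0.005,0,0,0,0.35]
    - [0.0035,-0.004,0.007,0,0,0,0.35]
    - [0.0035,-0.004,0.007,0,0,0,0.35]

```text
time: 3.05
position: [0.5475, -0.1624, 0.0265]
orientation: [-0.0, 0.98, 0.201, -0.0]
force: [-0.1, -0.1, -0.7]
grip_width: 0.653
gripper_force: 0.0
```

Emit:
move_arm:
  motion:
    - [0,0,0.001,0,0,0,0.35]
    - [0,0,0.002,0,0,0,0.35]
    - [0,0,0.002,0,0,0,0.35]

```text
time: 3.42
position: [0.5477, -0.1624, 0.0247]
orientation: [-0.0, 0.98, 0.201, -0.0]
force: [-0.2, 0.4, -0.4]
grip_width: 0.654
gripper_force: 0.0
```

Run:
```python
from h import *
s=r.sense();print(s['position'],s['force'])
c=cam('wrist');R=cv2.Rodrigues(np.zeros(3))[0]
p=np.array(s['position']);y=np.array([.394,-.919,0])
for z in(.01,.022,.03):
  print(z,[proj(c,p+k*.0275*y-[0,0,z],True).round(0) for k in(-1,1)])
```

```text
[ 0.5476857  -0.16243592  0.02474223] [-0.19139153  0.35594216 -0.35414074]
0.01 [array([208., 234.]), array([298., 234.])]
0.022 [array([210., 226.]), array([295., 226.])]
0.03 [array([212., 221.]), array([293., 221.])]
```

Emit:
move_arm:
  motion:
    - [0,0,0.001,0,0,0,0.35]
    - [0,0,0.002,0,0,0,0.35]
    - [0,0,0.003,0,0,0,0.4]
    - [0,0,0.003,0,0,0,0.42]
    - [0,0,0.003,0,0,0,0.42]

```text
time: 4.05
position: [0.5477, -0.1624, 0.0218]
orientation: [-0.0, 0.98, 0.201, 0.0]
force: [-0.4, -0.6, -0.6]
grip_width: 0.584
gripper_force: 0.0
```

Emit:
move_arm:
  motion:
    - [0,0,0.001,0,0,0,0.42]
    - [0,0,0.002,0,0,0,0.42]
    - [0,0,0.003,0,0,0,0.42]
    - [0,0,0.003,0,0,0,0.42]

```text
time: 4.55
position: [0.5477, -0.1624, 0.0187]
orientation: [-0.0, 0.98, 0.201, -0.0]
force: [0.3, -0.9, 0.3]
grip_width: 0.58
gripper_force: 0.0
```

Emit:
move_arm:
  motion:
    - [0,0,0.001,0,0,0,0.42]
    - [0,0,0.0015,0,0,0,0.42]
    - [0,0,0.0015,0,0,0,0.42]

```text
time: 4.92
position: [0.5477, -0.1624, 0.0172]
orientation: [-0.0, 0.98, 0.201, -0.0]
force: [0.3, 0.4, 1.0]
grip_width: 0.577
gripper_force: 0.0
```

Run:
```python
from h import *
w=cv2.imread('pics/w2.png')
im=r.grab_frame('wrist')[:,:,::-1];cv2.imwrite('pics/w3.png',im[130:330,120:400])
```

```text
(no output)
```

View pics/w3.png

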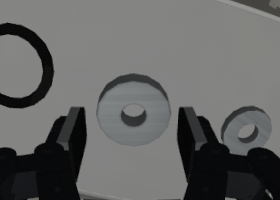

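The crop shows the spacer's bore at (254,244) in full-frame pixels, laterally midway between the pad tips (206,237) and (298,237). I'll check where that puts the tips.

Run:
```python
from h import *
s=r.sense();c=cam('wrist');p=np.array(s['position']);x=np.array([.92,.394,0]);y=np.array([.394,-.919,0])
print(p,s['force'],proj(c,(.548,-.1624,.017),True))
for w in(.0245,.0255):
 for a in(-.011,0,.011):
  for z in(-.01,0,.01,.016,.022):
   print(w,a,z,[proj(c,p+a*x+k*w*y-[0,0,z],True).round(0).tolist() for k in(-1,1)])
```

```text
[ 0.54775497 -0.16243443  0.01729843] [-0.42790467 -0.52870666  1.14198185] [252.88791252 240.99155071]
0.0245 -0.011 -0.01 [[209.0, 267.0], [296.0, 266.0]]
0.0245 -0.011 0 [[211.0, 258.0], [294.0, 258.0]]
0.0245 -0.011 0.01 [[213.0, 250.0], [292.0, 250.0]]
0.0245 -0.011 0.016 [[214.0, 245.0], [291.0, 245.0]]
0.0245 -0.011 0.022 [[215.0, 241.0], [290.0, 241.0]]
0.0245 0 -0.01 [[208.0, 250.0], [298.0, 249.0]]
0.0245 0 0 [[210.0, 241.0], [295.0, 241.0]]
0.0245 0 0.01 [[212.0, 234.0], [293.0, 234.0]]
0.0245 0 0.016 [[214.0, 230.0], [292.0, 230.0]]
0.0245 0 0.022 [[215.0, 226.0], [291.0, 226.0]]
0.0245 0.011 -0.01 [[207.0, 231.0], [299.0, 231.0]]
0.0245 0.011 0 [[209.0, 224.0], [296.0, 224.0]]
0.0245 0.011 0.01 [[212.0, 217.0], [294.0, 217.0]]
0.0245 0.011 0.016 [[213.0, 213.0], [293.0, 213.0]]
0.0245 0.011 0.022 [[214.0, 210.0], [291.0, 210.0]]
0.0255 -0.011 -0.01 [[208.0, 267.0], [298.0, 266.0]]
0.0255 -0.011 0 [[210.0, 258.0], [296.0, 258.0]]
0.0255 -0.011 0.01 [[212.0, 250.0], [294.0, 250.0]]
0.0255 -0.011 0.016 [[213.0, 245.0], [292.0, 245.0]]
0.0255 -0.011 0.022 [[214.0, 241.0], [291.0, 241.0]]
0.0255 0 -0.01 [[206.0, 250.0], [299.0, 249.0]]
0.0255 0 0 [[209.0, 241.0], [297.0, 241.0]]
0.0255 0 0.01 [[211.0, 234.0], [295.0, 234.0]]
0.0255 0 0.016 [[212.0, 230.0], [293.0, 230.0]]
0.0255 0 0.022 [[213.0, 226.0], [292.0, 226.0]]
0.0255 0.011 -0.01 [[205.0, 231.0], [301.0, 231.0]]
0.0255 0.011 0 [[208.0, 224.0], [298.0, 224.0]]
0.0255 0.011 0.01 [[210.0, 217.0], [296.0, 217.0]]
0.0255 0.011 0.016 [[211.0, 213.0], [294.0, 213.0]]
0.0255 0.011 0.022 [[212.0, 210.0], [293.0, 210.0]]
```

Emit:
move_arm:
  motion:
    - [0,0,0.001,0,0,0,0.42]
    - [0,0,0.002,0,0,0,0.42]
    - [0,0,0.002,0,0,0,0.42]

```text
time: 5.35
position: [0.5477, -0.1624, 0.0152]
orientation: [-0.0, 0.98, 0.201, -0.0]
force: [-0.5, -0.4, 0.2]
grip_width: 0.58
gripper_force: 0.0
```

Run:
```python
from h import *
for i in range(1):
  a=r.grab_frame('side')[:,:,::-1];b=r.grab_frame('wrist')[:,:,::-1]
o=np.zeros((480,800,3),np.uint8);o[:480,:400]=cv2.resize(a[190:310,240:340],(400,480),interpolation=cv2.INTER_CUBIC);o[:400,400:]=cv2.resize(b[180:320,180:320],(400,400),interpolation=cv2.INTER_CUBIC)
cv2.imwrite('pics/c4.png',o);print(r.sense()['force'],r.sense()['position'])
```

```text
[ 0.09161183 -0.01856227 -0.0495977 ] [ 0.54770622 -0.16242022  0.01526706]
```

View pics/c4.png

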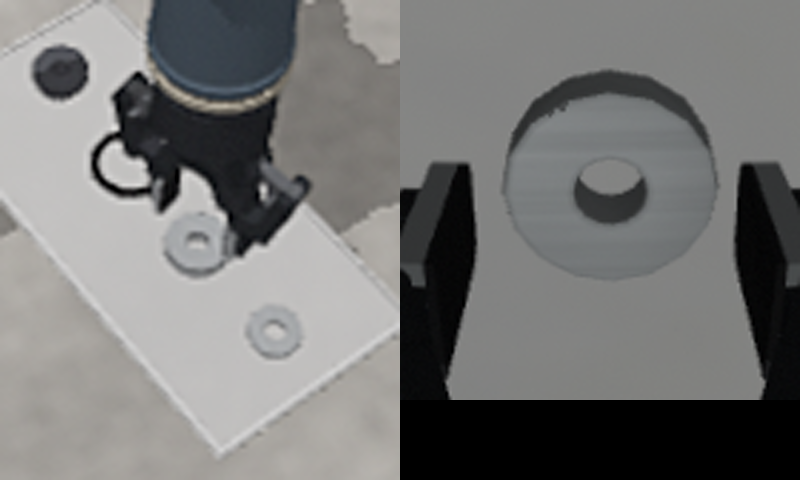

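The side crop shows the finger tips at about (281,241) and (301,252) full-frame. The wrist crop shows the pad tip edges centred near row 251 and the bore at (253,246). I'll check the tip height by triangulation.

Run:
```python
from h import *
s=r.sense();c=cam('wrist');S=cam('side');p=np.array(s['position']);x=np.array([.92,.394,0]);y=np.array([.394,-.919,0])
print('bore',onz(c,(253.2,246),.017,True),'tool',)
for k in(-1,1):
  for z in(.025,.01,0,-.01,-.02): print(k,z,proj(S,p+k*.026*y-[0,0,z]).round(1))
print('part in side',proj(S,(.548,-.1624,.017)),proj(S,(.5455,-.1635,.017)))
# tri: left tip front corner wrist (199,238)  right (303,238)
for uv in((204.5,251),(297,251),(205,238),(299,238)):
  for z in (.005,.015,.025,.035):
    q=onz(c,uv,z,True)-p; print(uv,z,'x',round(q@x,4),'y',round(q@y,4))
```

```text
bore [ 0.54603583 -0.16342562  0.017     ] tool
-1 0.025 [281.7 248.6]
-1 0.01 [281.9 245.5]
-1 0 [282.1 243.5]
-1 -0.01 [282.3 241.4]
-1 -0.02 [282.5 239.3]
1 0.025 [297.4 259.2]
1 0.01 [297.8 256.3]
1 0 [298.1 254.3]
1 -0.01 [298.3 252.2]
1 -0.02 [298.6 250.2]
part in side [290.14978641 248.42869615] [289.53284578 249.12610164]
(204.5, 251) 0.005 x -0.0122 y -0.0302
(204.5, 251) 0.015 x -0.0066 y -0.0284
(204.5, 251) 0.025 x -0.0011 y -0.0266
(204.5, 251) 0.035 x 0.0045 y -0.0248
(297, 251) 0.005 x -0.0122 y 0.0278
(297, 251) 0.015 x -0.0067 y 0.0261
(297, 251) 0.025 x -0.0011 y 0.0243
(297, 251) 0.035 x 0.0045 y 0.0226
(205, 238) 0.005 x -0.003 y -0.0293
(205, 238) 0.015 x 0.002 y -0.0275
(205, 238) 0.025 x 0.007 y -0.0258
(205, 238) 0.035 x 0.012 y -0.024
(299, 238) 0.005 x -0.0031 y 0.0285
(299, 238) 0.015 x 0.0019 y 0.0267
(299, 238) 0.025 x 0.007 y 0.0249
(299, 238) 0.035 x 0.012 y 0.0231
```

Emit:
move_arm:
  motion:
    - [-0.001,0,0,0,0,0,0.42]
    - [-0.0015,0,0,0,0,0,0.5]
    - [-0.0015,0,0,0,0,0,0.52]
    - [-0.0015,0,0,0,0,0,0.52]
    - [-0.0015,0,0,0,0,0,0.52]

```text
time: 6.08
position: [0.5464, -0.163, 0.0153]
orientation: [-0.0, 0.98, 0.201, 0.0]
force: [-0.6, -0.4, 0.2]
grip_width: 0.481
gripper_force: 0.0
```

Emit:
move_arm:
  motion:
    - [0,0,0,0,0,0,0.56]
    - [0,0,0,0,0,0,0.58]
    - [0,0,0,0,0,0,0.58]
    - [0,0,0,0,0,0,0.58]

```text
time: 6.58
position: [0.5463, -0.163, 0.0153]
orientation: [-0.0, 0.98, 0.201, -0.0]
force: [0.2, -0.1, 0.6]
grip_width: 0.422
gripper_force: 0.0
```

Run:
```python
from h import *
b=r.grab_frame('wrist')[:,:,::-1]
cv2.imwrite('pics/c5.png',cv2.resize(b[180:320,180:330],(600,560),interpolation=cv2.INTER_CUBIC));print(r.sense()['force'],r.sense()['position'],r.sense()['grip_width'],r.tip_extent)
```

```text
[-1.04913279 -0.25101555 -0.43668861] [ 0.54634492 -0.16299708  0.01525764] 0.421634886639222 0.022
```

View pics/c5.png

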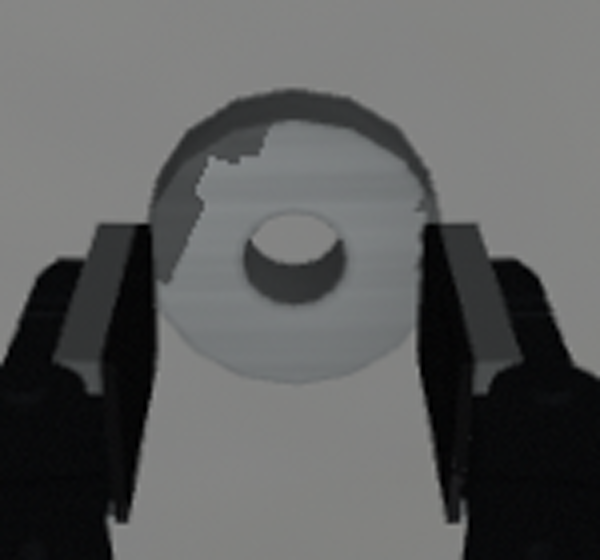

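The tips overlap the ring's edges in this crop, so they're above its top. They need to go at least 10 mm lower.

Emit:
move_arm:
  motion:
    - [0,0,0,0,0,0,0.4]
    - [0,0,0,0,0,0,0.4]
    - [0,0,0,0,0,0,0.4]
    - [0,0,0,0,0,0,0.4]

```text
time: 7.12
position: [0.5464, -0.163, 0.0153]
orientation: [-0.0, 0.98, 0.201, 0.0]
force: [-0.0, 0.3, 0.5]
grip_width: 0.603
gripper_force: 0.0
```

Emit:
move_arm:
  motion:
    - [0,0,0.003,0,0,0,0.4]
    - [0,0,0.006,0,0,0,0.4]
    - [0,0,0.008,0,0,0,0.4]
    - [0,0,0.01,0,0,0,0.4]
    - [0,0,0.01,0,0,0,0.4]

```text
time: 7.75
position: [0.5463, -0.163, 0.0051]
orientation: [-0.0, 0.98, 0.201, -0.0]
force: [0.5, -0.2, -0.1]
grip_width: 0.603
gripper_force: 0.0
```

Emit:
move_arm:
  motion:
    - [0,0,0.001,0,0,0,0.4]
    - [0,0,0.002,0,0,0,0.4]
    - [0,0,0.002,0,0,0,0.4]

```text
time: 8.12
position: [0.5463, -0.163, 0.0032]
orientation: [-0.0, 0.98, 0.201, -0.0]
force: [0.8, 0.6, 0.3]
grip_width: 0.595
gripper_force: 0.0
```

Emit:
move_arm:
  motion:
    - [0,0,0.001,0,0,0,0.42]
    - [0,0,0.002,0,0,0,0.42]
    - [0,0,0.002,0,0,0,0.42]

```text
time: 8.5
position: [0.5463, -0.163, 0.0012]
orientation: [-0.0, 0.98, 0.201, -0.0]
force: [-0.3, 0.2, 0.7]
grip_width: 0.579
gripper_force: 0.0
```

Emit:
move_arm:
  motion:
    - [0,0,0.001,0,0,0,0.42]
    - [0,0,0.002,0,0,0,0.42]
    - [0,0,0.002,0,0,0,0.42]

```text
time: 8.88
position: [0.5463, -0.163, -0.0008]
orientation: [-0.0, 0.98, 0.201, -0.0]
force: [-0.1, -0.8, -0.3]
grip_width: 0.576
gripper_force: 0.0
```

Run:
```python
from h import *
b=r.grab_frame('wrist')[:,:,::-1]
cv2.imwrite('pics/c6.png',cv2.resize(b[180:320,180:330],(600,560),interpolation=cv2.INTER_CUBIC));print(r.sense()['force'],r.sense()['position'],r.sense()['grip_width'],r.tip_extent)
```

```text
[-0.17946894  0.18760998 -0.10957946] [ 0.54627639 -0.16299188 -0.00079349] 0.5857211252183155 0.022
```

View pics/c6.png

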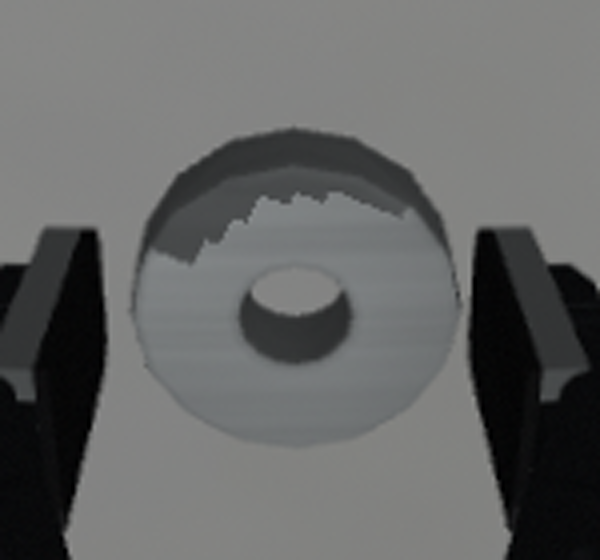

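The crop shows the pad tips now roughly level with the ring's top: the tip gap of 363 px against 328 px for the 44 mm ring matches the reported width. The ring is centred between the pads. I'll go down 8 mm and close.

Emit:
move_arm:
  motion:
    - [0,0,0.002,0,0,0,0.42]
    - [0,0,0.004,0,0,0,0.42]
    - [0,0,0.006,0,0,0,0.42]
    - [0,0,0.008,0,0,0,0.42]
    - [0,0,0.008,0,0,0,0.42]

```text
time: 9.55
position: [0.5462, -0.1629, -0.0089]
orientation: [-0.0, 0.98, 0.201, -0.0]
force: [-1.1, 0.1, -0.1]
grip_width: 0.582
gripper_force: 0.0
```

Emit:
move_arm:
  motion:
    - [0,0,0,0,0,0,0.5]
    - [0,0,0,0,0,0,0.55]
    - [0,0,0,0,0,0,0.58]
    - [0,0,0,0,0,0,0.58]

```text
time: 10.05
position: [0.5468, -0.1632, -0.008]
orientation: [0.0, 0.98, 0.201, 0.0]
force: [-1.6, 0.0, 7.7]
grip_width: 0.492
gripper_force: 61.7
```

Emit:
move_arm:
  motion:
    - [0,0,-0.01,0,0,0,0.6]
    - [0,0,-0.03,0,0,0,0.6]
    - [0,0,-0.06,0,0,0,0.6]
    - [0,0,-0.1,0,0,0,0.6]
    - [0,0,-0.125,0,0,0,0.6]

```text
time: 10.68
position: [0.5467, -0.1631, 0.1185]
orientation: [0.0, 0.98, 0.201, 0.001]
force: [0.5, -0.6, -2.2]
grip_width: 0.487
gripper_force: 60.9
```

Emit:
move_arm:
  motion:
    - [0.012,-0.03,0,0,0,0,0.6]
    - [0.032,-0.08,0,0,0,0,0.6]
    - [0.052,-0.13,0,0,0,0,0.6]
    - [0.072,-0.18,0,0,0,0,0.6]
    - [0.092,-0.228,0,0,0,0,0.6]

```text
time: 11.3
position: [0.5408, 0.0846, 0.1168]
orientation: [-0.0, 0.98, 0.201, 0.0]
force: [0.5, 0.2, -0.7]
grip_width: 0.491
gripper_force: 60.9
```

Emit:
move_arm:
  motion:
    - [0.02,-0.05,0,0,0,0,0.6]
    - [0.04,-0.1,0,0,0,0,0.6]
    - [0.06,-0.15,0,0,0,0,0.6]
    - [0.068,-0.168,0,0,0,0,0.6]
    - [0.068,-0.168,0,0,0,0,0.6]

```text
time: 11.92
position: [0.5369, 0.2653, 0.1164]
orientation: [-0.0, 0.979, 0.202, -0.0]
force: [-0.3, -0.9, -2.3]
grip_width: 0.491
gripper_force: 61.0
```

Emit:
move_arm:
  motion:
    - [0,0,0,0,0,0,0.6]
    - [0,0,0,0,0,0,0.6]

```text
time: 12.18
position: [0.5379, 0.2619, 0.1165]
orientation: [0.0, 0.98, 0.2, -0.0]
force: [-1.2, -0.2, -1.9]
grip_width: 0.489
gripper_force: 61.0
```

Run:
```python
from h import *
s=r.sense();W=cam('wrist');im=r.grab_frame('wrist')[:,:,::-1].copy();cv2.imwrite('pics/w7.png',im)
np.savez('w7.npz',K=W[0],R=W[1],t=W[2],p=s['position']);p=np.array(s['position']);print(p,s['force'],s['gripper_force'])
for P in[(.592,.288,.084),(.592,.288,.015),p+[0,0,.025]]:print(proj(W,P,True).round(1))
x=np.array([.92,.394,0]);y=np.array([.394,-.919,0])
for c in circ(im,proj(W,p+[0,0,.025],True),30,'part',6):
   q=onz(W,c[:2],p[2]+.025,True)-p;print(np.round(c,1),(q@x).round(4),(q@y).round(4))
```

```text
[0.53793483 0.26185216 0.1164656 ] [-1.20210715 -0.22825739 -1.87921548] 60.97096270881593
[247.8 129.9]
[248.7 121.9]
[253.  264.3]
```

View pics/w7.png

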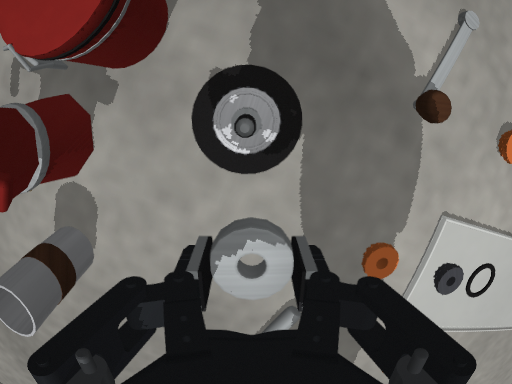

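The wrist view shows the thick spacer held level, bore at about (252,263). The shaft tip is at about (244,126) inside the black mat, which is centred near (247,119). All ten picture views are now used, so from here I measure with numbers only.

```bash
cat >> h.py <<'E'
def darkblob(im,uv,thr,w):
    u,v=int(uv[0]),int(uv[1]);u0=max(u-w,0);v0=max(v-w,0);g=cv2.cvtColor(im[v0:v+w,u0:u+w],cv2.COLOR_BGR2GRAY)
    cs,_=cv2.findContours((g<thr).astype(np.uint8),cv2.RETR_EXTERNAL,cv2.CHAIN_APPROX_NONE);c=max(cs,key=cv2.contourArea)
    e=cv2.fitEllipse(cv2.convexHull(c));return (e[0][0]+u0,e[0][1]+v0),e[1]
X=np.array([.92,.394,0]);Y=np.array([.394,-.919,0])
E
python3 - <<'E'
from h import *
d=np.load('w7.npz');W=(d['K'],d['R'],d['t']);p=d['p'];im=cv2.imread('pics/w7.png')
c,ax=darkblob(im,(247,119),55,62);print('mat',np.round(c,1),np.round(ax,1),onz(W,c,.002,True).round(4))
g=cv2.cvtColor(im,cv2.COLOR_BGR2GRAY)
print(g[112:140:1,230:260:2])
for uv,rad,z in(((247,119),32,.015),((244,126),9,.084),((252,260),43,p[2]+.025)):
  for c in circ(im,uv,rad,'',6)[:4]:
    P=onz(W,c[:2],z,True);q=P-p;print(uv,np.round(c,1),P.round(4),(q@X).round(4),(q@Y).round(4))
E
```

```text
mat [246.7 118.7] [108.8 109.8] [0.5931 0.2905 0.002 ]
[[131 130 127 110 110 109 111 108 107 110 111 109 112 107 133]
 [131 130 119 109 110 108 109  92 107 110 112 109 111 111 127]
 [130 130 112 110 110 108  79  37  45  47 111 109 111 111 119]
 [129 127 109 109 110  77  26  17  16  17  42 110 111 111 114]
 [129 122 108 109 109  20  17  18  16  18  17  55 111 111 111]
 [129 114 109 109  60  16  21  24  21  21  16  27 109 110 111]
 [129 110 108 108  30  23  50  65  54  43  18  16  68 111 112]
 [129 108 108  89  20  50  77  79  82  79  32  18  67 110 111]
 [129 108 109  58  36  75  81  83  86  83  67  29  28 110 111]
 [129 108 108  29  59  79  85  86  89  86  81  46  25 110 111]
 [129 107  98  22  69  81  89  91  92  89  84  59  17 110 111]
 [157 107  62  38  71  82  95  99  96  92  86  74  19 102 111]
 [201 108  56  56  72  83 103 107 103  95  88  78  26  92 111]
 [202 107  55  63  73  86 106 109 107 101  88  80  30  92 111]
 [182 109  53  62  72  93 106 108 108 103  88  80  31  91 111]
 [155 113  52  63  71  99 105 107 109 106  87  79  31  92 110]
 [155 119  51  63  71 100 104 106 108
[... 637 characters left out ...]
8 131 129 127 129]
 [126 126 126 133 132 126 132 129 127 131 128 130 128 128 129]]
(247, 119) [248.1 119.6  33.3] [0.5937 0.2893 0.015 ] 0.0621 -0.0032
(247, 119) [250.6 121.3  30.5] [0.5931 0.2867 0.015 ] 0.0606 -0.0011
(247, 119) [243.8 123.8  29.8] [0.5889 0.2912 0.015 ] 0.0584 -0.0069
(247, 119) [236.3 115.6  23.4] [0.593  0.2998 0.015 ] 0.0656 -0.0132
(244, 126) [245.1 127.1   9.1] [0.593  0.2903 0.084 ] 0.0618 -0.0044
(244, 126) [245.1 127.1  10.8] [0.593  0.2903 0.084 ] 0.0618 -0.0044
(244, 126) [246.6 121.1   8. ] [0.5968 0.2909 0.084 ] 0.0656 -0.0035
(252, 260) [251.6 262.6  43.6] [0.5386 0.2629 0.1415] 0.001 -0.0007
(252, 260) [252.1 264.3  14.5] [0.5377 0.2623 0.1415] -0.0 -0.0005
```

Emit:
move_arm:
  motion:
    - [0.04,-0.003,0,0,0,0,0.6]
    - [0.0615,-0.004,0,0,0,0,0.6]
    - [0.0615,-0.004,0.02,0,0,0,0.6]
    - [0.0615,-0.004,0.035,0,0,0,0.6]
    - [0.0615,-0.004,0.035,0,0,0,0.6]

```text
time: 12.85
position: [0.5915, 0.2908, 0.08]
orientation: [0.0, 0.98, 0.201, -0.001]
force: [-0.2, -0.6, -2.0]
grip_width: 0.487
gripper_force: 61.0
```

Emit:
move_arm:
  motion:
    - [0,0,0.003,0,0,0,0.6]
    - [0,0,0.005,0,0,0,0.6]
    - [0,0,0.007,0,0,0,0.6]
    - [0,0,0.007,0,0,0,0.6]

```text
time: 13.35
position: [0.5924, 0.2919, 0.0743]
orientation: [-0.0, 0.98, 0.201, 0.0]
force: [-0.2, -0.6, -1.8]
grip_width: 0.492
gripper_force: 61.0
```

Emit:
move_arm:
  motion:
    - [0,0,0.001,0,0,0,0.6]
    - [0,0,0.002,0,0,0,0.6]
    - [0,0,0.003,0,0,0,0.6]
    - [0,0,0.003,0,0,0,0.6]

```text
time: 13.85
position: [0.5924, 0.2919, 0.0712]
orientation: [0.0, 0.98, 0.201, -0.0]
force: [0.7, -0.0, -1.7]
grip_width: 0.491
gripper_force: 61.0
```

Emit:
move_arm:
  motion:
    - [0,0.0015,0,0,0,0,0.6]
    - [0,0.0015,0.001,0,0,0,0.6]
    - [0,0.0015,0.002,0,0,0,0.6]
    - [0,0.0015,0.003,0,0,0,0.6]
    - [0,0.0015,0.003,0,0,0,0.6]

```text
time: 14.48
position: [0.5929, 0.2905, 0.0682]
orientation: [-0.0, 0.98, 0.201, -0.0]
force: [0.1, -0.1, -1.4]
grip_width: 0.484
gripper_force: 61.0
```

Emit:
move_arm:
  motion:
    - [0,0,0.001,0,0,0,0.6]
    - [0,0,0.002,0,0,0,0.6]
    - [0,0,0.003,0,0,0,0.6]
    - [0,0,0.003,0,0,0,0.6]

```text
time: 14.98
position: [0.593, 0.2905, 0.0652]
orientation: [0.0, 0.98, 0.201, -0.0]
force: [0.2, 0.1, -0.5]
grip_width: 0.494
gripper_force: 61.0
```

Emit:
move_arm:
  motion:
    - [0,0,0.0015,0,0,0,0.6]
    - [0,0,0.003,0,0,0,0.6]
    - [0,0,0.0045,0,0,0,0.6]
    - [0,0,0.006,0,0,0,0.6]

```text
time: 15.48
position: [0.5932, 0.2904, 0.0593]
orientation: [0.0, 0.98, 0.201, 0.0]
force: [0.5, -1.0, 0.3]
grip_width: 0.493
gripper_force: 61.1
```

Emit:
move_arm:
  motion:
    - [0,0,0.0015,0,0,0,0.6]
    - [0,0,0.003,0,0,0,0.6]
    - [0,0,0.0045,0,0,0,0.6]
    - [0,0,0.006,0,0,0,0.6]

```text
time: 15.98
position: [0.5932, 0.2905, 0.0533]
orientation: [0.0, 0.98, 0.201, 0.0]
force: [1.6, -1.0, 1.6]
grip_width: 0.49
gripper_force: 61.2
```

Run:
```python
from h import *
s=r.sense();print(s['position'],s['force'],s['ft_torque'])
```

```text
[0.5931605  0.29048691 0.05326458] [ 1.60956575 -0.96191011  1.55358609] [-0.2452293  -0.30005767 -0.01368475]
```

Emit:
move_arm:
  motion:
    - [0,0,0.002,0,0,0,0.6]
    - [0,0,0.004,0,0,0,0.6]
    - [0,0,0.006,0,0,0,0.6]
    - [0,0,0.008,0,0,0,0.6]

```text
time: 16.48
position: [0.5929, 0.2907, 0.0451]
orientation: [-0.0, 0.98, 0.201, -0.0]
force: [1.5, 0.2, -0.7]
grip_width: 0.486
gripper_force: 61.2
```

Emit:
move_arm:
  motion:
    - [0,0,0.002,0,0,0,0.6]
    - [0,0,0.004,0,0,0,0.6]
    - [0,0,0.006,0,0,0,0.6]
    - [0,0,0.008,0,0,0,0.6]

```text
time: 16.98
position: [0.5932, 0.2906, 0.0372]
orientation: [-0.0, 0.98, 0.201, 0.0]
force: [3.1, -0.3, 0.5]
grip_width: 0.493
gripper_force: 61.2
```

Emit:
move_arm:
  motion:
    - [0,0,0.001,0,0,0,0.6]
    - [0,0,0.002,0,0,0,0.6]
    - [0,0,0.003,0,0,0,0.6]

```text
time: 17.35
position: [0.5928, 0.2906, 0.0342]
orientation: [-0.0, 0.98, 0.201, -0.0]
force: [1.5, 0.1, 0.8]
grip_width: 0.491
gripper_force: 61.1
```

Emit:
move_arm:
  motion:
    - [0,0,0.001,0,0,0,0.6]
    - [0,0,0.0015,0,0,0,0.6]

```text
time: 17.6
position: [0.5931, 0.2905, 0.0329]
orientation: [-0.0, 0.98, 0.201, 0.0]
force: [2.1, -1.4, 1.4]
grip_width: 0.49
gripper_force: 61.2
```

Emit:
move_arm:
  motion:
    - [0,0,0.0007,0,0,0,0.6]
    - [0,0,0.0014,0,0,0,0.6]

```text
time: 17.85
position: [0.5933, 0.2905, 0.0315]
orientation: [0.0, 0.98, 0.201, 0.0]
force: [2.1, -0.8, 2.0]
grip_width: 0.488
gripper_force: 61.2
```

Emit:
move_arm:
  motion:
    - [0,0,0.0005,0,0,0,0.6]
    - [0,0,0.001,0,0,0,0.6]

```text
time: 18.1
position: [0.5932, 0.2905, 0.0304]
orientation: [0.0, 0.98, 0.201, 0.0]
force: [3.7, -1.3, 1.3]
grip_width: 0.49
gripper_force: 61.2
```

Emit:
move_arm:
  motion:
    - [0,0,0.0005,0,0,0,0.6]
    - [0,0,0.001,0,0,0,0.6]

```text
time: 18.35
position: [0.5931, 0.2905, 0.0294]
orientation: [-0.0, 0.98, 0.201, 0.0]
force: [2.1, -1.7, 0.8]
grip_width: 0.488
gripper_force: 61.2
```

Emit:
move_arm:
  motion:
    - [0,0,0.0005,0,0,0,0.6]
    - [0,0,0.001,0,0,0,0.6]

```text
time: 18.6
position: [0.593, 0.2905, 0.0284]
orientation: [-0.0, 0.98, 0.201, 0.0]
force: [3.2, -1.0, 1.1]
grip_width: 0.492
gripper_force: 61.2
```

Emit:
move_arm:
  motion:
    - [0,0,0.0005,0,0,0,0.6]
    - [0,0,0.001,0,0,0,0.6]

```text
time: 18.85
position: [0.5929, 0.2905, 0.0273]
orientation: [0.0, 0.98, 0.201, -0.0]
force: [3.5, -0.8, 1.1]
grip_width: 0.486
gripper_force: 61.2
```

Emit:
move_arm:
  motion:
    - [0,0,0.0005,0,0,0,0.6]
    - [0,0,0.001,0,0,0,0.6]

```text
time: 19.1
position: [0.5928, 0.2905, 0.0262]
orientation: [0.0, 0.98, 0.201, -0.0]
force: [2.1, -1.2, -0.1]
grip_width: 0.489
gripper_force: 61.1
```

Emit:
move_arm:
  motion:
    - [0,0,0.0005,0,0,0,0.6]
    - [0,0,0.001,0,0,0,0.6]

```text
time: 19.35
position: [0.5928, 0.2906, 0.0253]
orientation: [-0.0, 0.98, 0.201, -0.0]
force: [2.3, -0.4, 1.1]
grip_width: 0.492
gripper_force: 61.1
```

Emit:
move_arm:
  motion:
    - [0,0,0.0005,0,0,0,0.6]
    - [0,0,0.001,0,0,0,0.6]

```text
time: 19.6
position: [0.5928, 0.2906, 0.0243]
orientation: [-0.0, 0.98, 0.201, -0.0]
force: [1.6, 0.1, 0.7]
grip_width: 0.488
gripper_force: 61.1
```

Emit:
move_arm:
  motion:
    - [0,0,0.0005,0,0,0,0.6]
    - [0,0,0.001,0,0,0,0.6]

```text
time: 19.85
position: [0.5929, 0.2906, 0.0237]
orientation: [-0.0, 0.98, 0.201, -0.0]
force: [-0.1, -1.9, 6.7]
grip_width: 0.493
gripper_force: 61.6
```

Contact with the collar shows as a force jump at TCP z = 0.0237. I'll press a little more and hold.

Emit:
move_arm:
  motion:
    - [0,0,0.0004,0,0,0,0.6]
    - [0,0,0.0004,0,0,0,0.6]

```text
time: 20.1
position: [0.5929, 0.2906, 0.0236]
orientation: [-0.0, 0.98, 0.201, 0.0]
force: [-0.0, -2.2, 7.7]
grip_width: 0.49
gripper_force: 61.7
```

Emit:
move_arm:
  motion:
    - [0,0,0.0005,0,0,0,0.6]
    - [0,0,0.0005,0,0,0,0.6]
    - [0,0,0.0005,0,0,0,0.6]

```text
time: 20.48
position: [0.593, 0.2906, 0.0235]
orientation: [-0.0, 0.98, 0.201, 0.0]
force: [-1.6, -1.2, 10.7]
grip_width: 0.49
gripper_force: 62.0
```

Emit:
move_arm:
  motion:
    - [0,0,0.0003,0,0,0,0.6]
    - [0,0,0.0003,0,0,0,0.6]

```text
time: 20.72
position: [0.593, 0.2906, 0.0234]
orientation: [-0.0, 0.98, 0.201, 0.0]
force: [-2.4, -2.0, 11.1]
grip_width: 0.487
gripper_force: 62.1
```

Emit:
move_arm:
  motion:
    - [0,0,-0.001,0,0,0,0.6]
    - [0,0,-0.001,0,0,0,0.4]
    - [0,0,-0.001,0,0,0,0.4]
    - [0,0,-0.001,0,0,0,0.38]

```text
time: 21.22
position: [0.5927, 0.2906, 0.0229]
orientation: [0.0, 0.98, 0.201, -0.0]
force: [0.2, 0.4, 0.2]
grip_width: 0.617
gripper_force: 0.0
```

Emit:
move_arm:
  motion:
    - [0,0,-0.02,0,0,0,0.38]
    - [0,0,-0.06,0,0,0,0.38]
    - [0,0,-0.1,0,0,0,0.4]
    - [0,0,-0.13,0,0,0,0.4]

```text
time: 21.72
position: [0.5932, 0.2907, 0.1549]
orientation: [-0.0, 0.98, 0.201, 0.0]
force: [0.2, 1.2, 0.2]
grip_width: 0.6
gripper_force: 0.0
```

Run:
```python
from h import *
s=r.sense();p=np.array(s['position']);print(s['time'],p,s['force'])
W=cam('wrist');im=r.grab_frame('wrist')[:,:,::-1].copy();cv2.imwrite('pics/w8.png',im)
P0=proj(W,(.593,.2905,.0485),True);print(P0)
for z,rad in((.0485,0),(.084,0)):
  u=proj(W,(.593,.2905,z),True);rad=np.hypot(*(proj(W,(.593,.3125,.0485),True)-P0)) if z<.08 else 10
  for c in circ(im,u,rad,'',6)[:4]:print(z,np.round(rad,1),np.round(c,1),onz(W,c[:2],z,True).round(4))
```

```text
21.725 [0.59321565 0.29070869 0.15489667] [0.2192309  1.18837703 0.20136923]
[252.32826025 188.30817576]
0.0485 24.2 [251.1 180.3  29. ] [0.5995 0.2945 0.0485]
0.0485 24.2 [252.6 189.3  23.4] [0.5922 0.2899 0.0485]
0.0485 24.2 [257.3 191.8  28.7] [0.5917 0.285  0.0485]
0.0485 24.2 [246.8 190.1  29.1] [0.5895 0.2944 0.0485]
0.084 10 [251.8 201.8  10. ] [0.5923 0.2908 0.084 ]
0.084 10 [253.3 194.6  11.5] [0.5984 0.2921 0.084 ]
0.084 10 [251.3 198.3   7.5] [0.5949 0.2923 0.084 ]
0.084 10 [251.6 189.8   8.4] [0.6015 0.2949 0.084 ]
```

The thick spacer is seated: the wrist circle fit matches it on the axis. Next, the thin spacer.

Emit:
move_arm:
  motion:
    - [-0.025,0.05,0,0,0,0,0.5]
    - [-0.05,0.1,0,0,0,0,0.5]
    - [-0.077,0.15,0,0,0,0,0.5]
    - [-0.102,0.2,0,0,0,0,0.5]
    - [-0.127,0.25,0,0,0,0,0.5]

```text
time: 22.4
position: [0.5744, 0.009, 0.1531]
orientation: [-0.0, 0.98, 0.201, 0.0]
force: [0.6, 0.2, 0.8]
grip_width: 0.496
gripper_force: 0.0
```

Emit:
move_arm:
  motion:
    - [-0.025,0.05,0,0,0,0,0.5]
    - [-0.05,0.1,0,0,0,0,0.5]
    - [-0.077,0.15,0,0,0,0,0.5]
    - [-0.102,0.2,0.03,0,0,0,0.5]
    - [-0.115,0.224,0.07,0,0,0,0.5]

```text
time: 23.02
position: [0.5571, -0.2447, 0.0831]
orientation: [0.001, 0.98, 0.199, 0.001]
force: [0.3, -0.1, -1.1]
grip_width: 0.501
gripper_force: 0.0
```

Emit:
move_arm:
  motion:
    - [0,0,0.04,0,0,0,0.5]
    - [0,0,0.05,0,0,0,0.5]
    - [0,0,0.05,0,0,0,0.5]
    - [0,0,0.05,0,0,0,0.5]

```text
time: 23.52
position: [0.5584, -0.2403, 0.0348]
orientation: [0.001, 0.98, 0.201, 0.001]
force: [0.6, 0.7, 0.3]
grip_width: 0.506
gripper_force: 0.0
```

```bash
cat >> h.py <<'E'
def look(tag,P,D,bd=.014,n=5):
    s=r.sense();p=np.array(s['position']);W=cam('wrist');im=r.grab_frame('wrist')[:,:,::-1].copy();cv2.imwrite(f'pics/{tag}.png',im)
    P=np.array(P,float);u=proj(W,P,True);rad=np.hypot(*(proj(W,P+Y*D/2,True)-u));print(s['time'],p.round(4),'f',s['force'].round(1),'w',round(s['grip_width'],3),'pred',u.round(1),'R',rad.round(1),'r',(rad*bd/D).round(1))
    for c in circ(im,u,rad,'',6)[:n]:
        q=onz(W,c[:2],P[2],True);print(np.round(c,1),q.round(4),'tool',((q-p)@X).round(4),((q-p)@Y).round(4))
E
python3 - <<'E'
from h import *
look('t1',(.5577,-.2409,.011),.036)
E
```

```text
23.525 [ 0.5584 -0.2403  0.0348] f [0.6 0.7 0.3] w 0.506 pred [252.9 226.2] R 27.6 r 10.7
[253.6 224.8  27.4] [ 0.5588 -0.2409  0.011 ] tool 0.0001 0.0007
[257.6 216.8  19.5] [ 0.5649 -0.241   0.011 ] tool 0.0057 0.0032
[246.8 215.8  18.2] [ 0.5629 -0.2344  0.011 ] tool 0.0064 -0.0036
[244.3 223.8  20.1] [ 0.5571 -0.2351  0.011 ] tool 0.0008 -0.0053
[253.6 224.8  11.3] [ 0.5588 -0.2409  0.011 ] tool 0.0001 0.0007
```

Emit:
move_arm:
  motion:
    - [0,0.0005,0.015,0,0,0,0.5]
    - [0,0.0005,0.028,0,0,0,0.5]
    - [0,0.0005,0.035,0,0,0,0.5]
    - [0,0.0005,0.0388,0,0,0,0.5]
    - [0,0.0005,0.0388,0,0,0,0.5]

```text
time: 24.2
position: [0.5573, -0.2409, -0.0059]
orientation: [-0.0, 0.98, 0.201, -0.0]
force: [0.4, 0.1, 0.2]
grip_width: 0.5
gripper_force: 0.0
```

Emit:
move_arm:
  motion:
    - [0,0,0,0,0,0,0.56]
    - [0,0,0,0,0,0,0.62]
    - [0,0,0,0,0,0,0.68]
    - [0,0,0,0,0,0,0.68]

```text
time: 24.7
position: [0.5578, -0.2411, -0.0047]
orientation: [0.0, 0.98, 0.201, 0.0]
force: [-1.9, 0.9, 6.0]
grip_width: 0.378
gripper_force: 58.9
```

Touching the floor again: the tips are level with the underside. I'll re-grip 2.5 mm higher, so the tips stay clear of the thick spacer when seated.

Emit:
move_arm:
  motion:
    - [0,0,0,0,0,0,0.5]
    - [0.001,0,-0.0015,0,0,0,0.5]
    - [0.001,0,-0.003,0,0,0,0.5]
    - [0.001,0,-0.003,0,0,0,0.5]

```text
time: 25.2
position: [0.5585, -0.2405, -0.0025]
orientation: [0.0, 0.98, 0.201, 0.0]
force: [0.4, -0.2, -1.0]
grip_width: 0.5
gripper_force: 0.0
```

Emit:
move_arm:
  motion:
    - [0,0,0,0,0,0,0.56]
    - [0,0,0,0,0,0,0.62]
    - [0,0,0,0,0,0,0.68]
    - [0,0,0,0,0,0,0.68]

```text
time: 25.7
position: [0.5584, -0.2406, -0.002]
orientation: [0.0, 0.98, 0.201, 0.0]
force: [-2.8, 0.5, 7.8]
grip_width: 0.365
gripper_force: 58.7
```

Emit:
move_arm:
  motion:
    - [0,0,-0.01,0,0,0,0.68]
    - [0,0,-0.03,0,0,0,0.68]
    - [0,0,-0.07,0,0,0,0.68]
    - [0,0,-0.11,0,0,0,0.68]
    - [0,0,-0.125,0,0,0,0.68]

```text
time: 26.32
position: [0.5594, -0.241, 0.1252]
orientation: [0.001, 0.98, 0.201, 0.002]
force: [0.8, -0.8, -0.1]
grip_width: 0.359
gripper_force: 59.5
```

Emit:
move_arm:
  motion:
    - [0.025,-0.05,0,0,0,0,0.68]
    - [0.05,-0.1,0,0,0,0,0.68]
    - [0.075,-0.15,0,0,0,0,0.68]
    - [0.102,-0.2,0,0,0,0,0.68]
    - [0.127,-0.25,0,0,0,0,0.68]

```text
time: 26.95
position: [0.5763, 0.0411, 0.122]
orientation: [-0.0, 0.98, 0.201, -0.0]
force: [1.4, -0.8, 0.0]
grip_width: 0.366
gripper_force: 59.5
```

Emit:
move_arm:
  motion:
    - [0.025,-0.05,0,0,0,0,0.68]
    - [0.05,-0.1,0,0,0,0,0.68]
    - [0.075,-0.15,0,0,0,0,0.68]
    - [0.1,-0.2,0,0,0,0,0.68]
    - [0.114,-0.2245,0,0,0,0,0.68]

```text
time: 27.58
position: [0.5916, 0.2948, 0.1216]
orientation: [-0.001, 0.979, 0.203, -0.001]
force: [0.0, -0.2, -0.1]
grip_width: 0.363
gripper_force: 59.6
```

Emit:
move_arm:
  motion:
    - [0,0,0,0,0,0,0.68]
    - [0,0,0,0,0,0,0.68]

```text
time: 27.82
position: [0.5928, 0.2893, 0.1219]
orientation: [0.001, 0.98, 0.201, -0.001]
force: [0.5, -1.4, -0.9]
grip_width: 0.365
gripper_force: 59.6
```

Run:
```python
from h import *
p=np.array(r.sense()['position'])
look('t2',p+[0,0,.0135],.036,n=8)
```

```text
27.825 [0.5928 0.2893 0.1219] f [ 0.5 -1.4 -0.9] w 0.365 pred [252.8 253.1] R 33.6 r 13.1
[251.3 252.8  30.3] [0.5927 0.2901 0.1354] tool 0.0002 -0.0008
[256.6 242.3  23.9] [0.5996 0.29   0.1354] tool 0.0065 0.002
[259.1 246.1  21.8] [0.598  0.2879 0.1354] tool 0.0043 0.0033
[245.8 241.6  23. ] [0.5978 0.2954 0.1354] tool 0.007 -0.0036
[251.3 252.8  12.8] [0.5927 0.2901 0.1354] tool 0.0002 -0.0008
```

Emit:
move_arm:
  motion:
    - [0.0007,-0.001,0.015,0,0,0,0.68]
    - [0.0007,-0.001,0.03,0,0,0,0.68]
    - [0.0007,-0.001,0.039,0,0,0,0.68]
    - [0.0007,-0.001,0.039,0,0,0,0.68]

```text
time: 28.38
position: [0.5927, 0.2912, 0.0821]
orientation: [0.0, 0.98, 0.201, -0.001]
force: [-0.4, -0.2, -0.7]
grip_width: 0.363
gripper_force: 59.6
```

Emit:
move_arm:
  motion:
    - [0,0,0.0015,0,0,0,0.68]
    - [0,0,0.003,0,0,0,0.68]
    - [0,0,0.0045,0,0,0,0.68]
    - [0,0,0.006,0,0,0,0.68]

```text
time: 28.88
position: [0.5933, 0.2918, 0.0775]
orientation: [-0.0, 0.98, 0.201, 0.0]
force: [-0.1, 0.3, -0.5]
grip_width: 0.365
gripper_force: 59.6
```

Emit:
move_arm:
  motion:
    - [-0.0008,0.001,0.0005,0,0,0,0.68]
    - [-0.0008,0.001,0.002,0,0,0,0.68]
    - [-0.0008,0.001,0.0035,0,0,0,0.68]
    - [-0.0008,0.001,0.005,0,0,0,0.68]
    - [-0.0008,0.001,0.006,0,0,0,0.68]

```text
time: 29.5
position: [0.5929, 0.2905, 0.0713]
orientation: [-0.0, 0.98, 0.201, -0.0]
force: [0.2, 1.0, -0.7]
grip_width: 0.366
gripper_force: 59.6
```

Emit:
move_arm:
  motion:
    - [0,0,0.0015,0,0,0,0.68]
    - [0,0,0.003,0,0,0,0.68]
    - [0,0,0.0045,0,0,0,0.68]
    - [0,0,0.006,0,0,0,0.68]

```text
time: 30.0
position: [0.593, 0.2904, 0.0654]
orientation: [0.0, 0.98, 0.201, 0.0]
force: [0.5, -1.2, 0.9]
grip_width: 0.363
gripper_force: 59.8
```

Emit:
move_arm:
  motion:
    - [0,0,0.002,0,0,0,0.68]
    - [0,0,0.004,0,0,0,0.68]
    - [0,0,0.006,0,0,0,0.68]
    - [0,0,0.008,0,0,0,0.68]

```text
time: 30.5
position: [0.5928, 0.2905, 0.0572]
orientation: [0.0, 0.98, 0.201, -0.0]
force: [-0.8, -1.6, 0.9]
grip_width: 0.36
gripper_force: 59.8
```

Emit:
move_arm:
  motion:
    - [0,0,0.002,0,0,0,0.68]
    - [0,0,0.004,0,0,0,0.68]
    - [0,0,0.006,0,0,0,0.68]
    - [0,0,0.008,0,0,0,0.68]

```text
time: 31.0
position: [0.5929, 0.2905, 0.0493]
orientation: [0.0, 0.98, 0.201, 0.0]
force: [-1.1, -1.2, 0.5]
grip_width: 0.365
gripper_force: 59.8
```

Emit:
move_arm:
  motion:
    - [0,0,0.0005,0,0,0,0.68]
    - [0,0,0.001,0,0,0,0.68]

```text
time: 31.25
position: [0.5929, 0.2905, 0.0484]
orientation: [-0.0, 0.98, 0.201, -0.0]
force: [-0.9, -1.8, 0.8]
grip_width: 0.364
gripper_force: 59.8
```

Emit:
move_arm:
  motion:
    - [0,0,0.0005,0,0,0,0.68]
    - [0,0,0.001,0,0,0,0.68]

```text
time: 31.5
position: [0.593, 0.2905, 0.0475]
orientation: [-0.0, 0.98, 0.201, 0.0]
force: [-0.3, -1.5, 0.8]
grip_width: 0.362
gripper_force: 59.8
```

Emit:
move_arm:
  motion:
    - [0,0,0.0005,0,0,0,0.68]
    - [0,0,0.001,0,0,0,0.68]

```text
time: 31.75
position: [0.593, 0.2905, 0.0464]
orientation: [-0.0, 0.98, 0.201, 0.0]
force: [-0.1, -1.1, -0.0]
grip_width: 0.364
gripper_force: 59.8
```

Emit:
move_arm:
  motion:
    - [0,0,0.0005,0,0,0,0.68]
    - [0,0,0.001,0,0,0,0.68]

```text
time: 32.0
position: [0.5929, 0.2905, 0.0454]
orientation: [-0.0, 0.98, 0.201, -0.0]
force: [0.0, -1.2, 1.0]
grip_width: 0.365
gripper_force: 59.8
```

Emit:
move_arm:
  motion:
    - [0,0,0.0005,0,0,0,0.68]
    - [0,0,0.001,0,0,0,0.68]

```text
time: 32.25
position: [0.5929, 0.2905, 0.0444]
orientation: [-0.0, 0.98, 0.201, 0.0]
force: [0.2, -0.3, 0.8]
grip_width: 0.358
gripper_force: 59.8
```

Emit:
move_arm:
  motion:
    - [0,0,0.0005,0,0,0,0.68]
    - [0,0,0.001,0,0,0,0.68]

```text
time: 32.5
position: [0.593, 0.2905, 0.0438]
orientation: [-0.0, 0.98, 0.201, 0.0]
force: [-1.7, -2.4, 7.0]
grip_width: 0.365
gripper_force: 60.8
```

Emit:
move_arm:
  motion:
    - [0,0,0.0004,0,0,0,0.68]
    - [0,0,0.0008,0,0,0,0.68]

```text
time: 32.75
position: [0.5931, 0.2905, 0.0435]
orientation: [-0.0, 0.98, 0.201, 0.0]
force: [-3.3, -2.7, 10.9]
grip_width: 0.365
gripper_force: 61.5
```

Emit:
move_arm:
  motion:
    - [0,0,0.0003,0,0,0,0.68]
    - [0,0,0.0003,0,0,0,0.68]

```text
time: 33.0
position: [0.5931, 0.2906, 0.0435]
orientation: [-0.0, 0.98, 0.201, 0.0]
force: [-3.4, -3.5, 12.1]
grip_width: 0.366
gripper_force: 61.5
```

Emit:
move_arm:
  motion:
    - [0,0,-0.001,0,0,0,0.68]
    - [0,0,-0.001,0,0,0,0.5]
    - [0,0,-0.001,0,0,0,0.45]
    - [0,0,-0.001,0,0,0,0.42]

```text
time: 33.5
position: [0.5928, 0.2907, 0.0431]
orientation: [-0.0, 0.98, 0.201, -0.0]
force: [-1.0, -0.7, 0.4]
grip_width: 0.58
gripper_force: 0.0
```

Emit:
move_arm:
  motion:
    - [0,0,-0.02,0,0,0,0.42]
    - [0,0,-0.06,0,0,0,0.42]
    - [0,0,-0.1,0,0,0,0.42]
    - [0,0,-0.11,0,0,0,0.42]

```text
time: 34.0
position: [0.5942, 0.2912, 0.1561]
orientation: [-0.001, 0.98, 0.201, 0.002]
force: [0.8, 0.3, -0.5]
grip_width: 0.585
gripper_force: 0.0
```

Run:
```python
from h import *
look('t3',(.593,.2905,.0567),.036)
```

```text
34.0 [0.5942 0.2912 0.1561] f [ 0.8  0.3 -0.5] w 0.585 pred [252.5 192.1] R 20.2 r 7.9
[252.6 192.3  19.7] [0.5929 0.2903 0.0567] tool -0.0015 0.0003
[254.6 187.6  22.9] [0.5976 0.2904 0.0567] tool 0.0029 0.0021
[249.1 188.6  23.9] [0.5948 0.2945 0.0567] tool 0.0019 -0.0028
[252.3 195.8  22.3] [0.5898 0.2892 0.0567] tool -0.0048 0.0001
[249.1 188.6  20.4] [0.5948 0.2945 0.0567] tool 0.0019 -0.0028
```

The thin spacer is seated too, with its circle centred on the axis. Next is the dark burr in the tray.

Emit:
move_arm:
  motion:
    - [-0.035,0.049,0,0,0,0,0.43]
    - [-0.07,0.098,0,0,0,0,0.43]
    - [-0.105,0.147,0,0,0,0,0.43]
    - [-0.14,0.196,0,0,0,0,0.43]
    - [-0.1765,0.2465,0,0,0,0,0.43]

```text
time: 34.67
position: [0.5266, -0.0073, 0.1522]
orientation: [-0.0, 0.98, 0.201, -0.001]
force: [0.6, -0.6, -0.5]
grip_width: 0.567
gripper_force: 0.0
```

Emit:
move_arm:
  motion:
    - [0,0,0.05,0,0,0,0.43]
    - [0,0,0.09,0,0,0,0.43]
    - [0,0,0.105,0,0,0,0.43]
    - [0,0,0.105,0,0,0,0.43]
    - [0,0,0.105,0,0,0,0.43]

```text
time: 35.3
position: [0.5285, -0.0054, 0.0493]
orientation: [0.0, 0.98, 0.201, 0.001]
force: [0.2, 0.7, 0.7]
grip_width: 0.57
gripper_force: 0.0
```

Run:
```python
from h import *
look('b1',(.5277,-.0053,.023),.04)
im=cv2.imread('pics/b1.png');W=cam('wrist');u=proj(W,(.5277,-.0053,.023),True)
c,ax=darkblob(im,u,75,38);print('blob',np.round(c,1),np.round(ax,1),onz(W,c,.018,True).round(4))
i,j=map(int,u);print(im[j-12,i],im[j+12,i],cv2.cvtColor(im,cv2.COLOR_BGR2GRAY)[j-40:j+44:4,i-40:i+44:4])
```

```text
35.3 [ 0.5285 -0.0054  0.0493] f [0.2 0.7 0.7] w 0.57 pred [251.9 224.4] R 30.3 r 10.6
[248.3 217.8  30.4] [ 0.5311 -0.0013  0.023 ] tool 0.004 -0.0027
blob [248.5 219. ] [59.6 61.4] [ 0.5285 -0.0026  0.018 ]
[37 35 34] [39 35 35] [[150 150 149 149 149 149 149 149 149 149 149 149 149 150 149 149 149 148
  148 148 149]
 [150 149 149 149 149 149 149 149 149 149 149 149 149 149 149 148 149 149
  148 148 149]
 [150 150 150 149 149 149 104  47  29  23  25  25  40 149 149 148 149 148
  148 148 148]
 [150 150 149 149 147  46  28  34  34  37  34  35  34  24  24 148 148 148
  148 148 148]
 [149 149 150 149  23  35  36  35  34  35  36  35  35  35  33  62 148 148
  148 148 149]
 [150 149 150 103  34  34  36  35  33  34  37  35  35  35  34  34  82 148
  148 148 148]
 [149 149 148  33  36  35  36  35  35  34  35  36  35  36  36  35  29 148
  149 148 149]
 [149 148 148  35  34  34  35  36  35  61  35  36  34  35  36  35  34 148
  149 149 149]
 [149 149  83  36  34  34  34  35 149 149 149 148  36  34  35  35  34 101
  149 149 150]
 [150 150  35  34  35  35  35  24  25  82  69  22  30  34  37  35  3
[... 300 characters left out ...]
0 116  33  34  36  34  35  35  35  34  35  35  37  57  94 148
  148 147 148]
 [149 150 150 150  69  35  35  35  34  34  34  36  35  35  36 113 147 148
  148 148 148]
 [149 149 149 149 149 120  34  36  34  35  34  36  35  36 117 148 148 148
  148 148 148]
 [149 149 149 149 148 148 148 105 101  47  36  87 149 149 149 148 148 148
  148 148 147]
 [149 149 148 148 148 148 148 148 148 148 148 148 148 149 148 148 148 149
  149 148 148]
 [148 148 148 148 148 149 148 148 148 148 148 148 148 148 149 149 148 149
  149 148 148]
 [147 148 148 148 148 148 148 148 148 147 147 148 148 148 148 149 149 148
  147 148 148]
 [148 148 148 148 148 148 148 149 148 148 148 148 148 148 148 148 148 149
  148 148 148]]
```

The burr reads dark (grey about 35) with its bore at about (248,221), 1.4 mm forward and 2.8 mm sideways of the TCP. I'll correct and grip.

Emit:
move_arm:
  motion:
    - [0.0014,-0.0028,0.015,0,0,0,0.43]
    - [0.0014,-0.0028,0.03,0,0,0,0.43]
    - [0.0014,-0.0028,0.042,0,0,0,0.43]
    - [0.0014,-0.0028,0.048,0,0,0,0.43]
    - [0.0014,-0.0028,0.048,0,0,0,0.43]

```text
time: 35.98
position: [0.5276, -0.0026, -0.0003]
orientation: [-0.0, 0.98, 0.201, -0.001]
force: [0.2, 0.9, -0.3]
grip_width: 0.568
gripper_force: 0.0
```

Emit:
move_arm:
  motion:
    - [0,0,0,0,0,0,0.52]
    - [0,0,0,0,0,0,0.58]
    - [0,0,0,0,0,0,0.65]
    - [0,0,0,0,0,0,0.65]

```text
time: 36.48
position: [0.5282, -0.0026, 0.0011]
orientation: [0.0, 0.98, 0.201, 0.0]
force: [-1.1, -0.5, 5.7]
grip_width: 0.433
gripper_force: 59.5
```

Emit:
move_arm:
  motion:
    - [0,0,-0.01,0,0,0,0.65]
    - [0,0,-0.03,0,0,0,0.65]
    - [0,0,-0.07,0,0,0,0.65]
    - [0,0,-0.11,0,0,0,0.65]
    - [0,0,-0.125,0,0,0,0.65]

```text
time: 37.1
position: [0.529, -0.0024, 0.128]
orientation: [0.0, 0.98, 0.201, 0.002]
force: [-1.3, -0.3, -1.4]
grip_width: 0.432
gripper_force: 60.3
```

Emit:
move_arm:
  motion:
    - [0.03,-0.042,0,0,0,0,0.65]
    - [0.065,-0.09,0,0,0,0,0.65]
    - [0.1,-0.139,0,0,0,0,0.65]
    - [0.135,-0.188,0,0,0,0,0.65]
    - [0.165,-0.23,0,0,0,0,0.65]

```text
time: 37.72
position: [0.5887, 0.2765, 0.1247]
orientation: [-0.0, 0.979, 0.202, -0.0]
force: [1.8, -0.5, -0.8]
grip_width: 0.438
gripper_force: 60.3
```

Emit:
move_arm:
  motion:
    - [0.0103,-0.0138,0,0,0,0,0.65]
    - [0.0103,-0.0138,0,0,0,0,0.65]
    - [0.0103,-0.0138,0,0,0,0,0.65]
    - [0.0103,-0.0138,0,0,0,0,0.65]

```text
time: 38.22
position: [0.5933, 0.2884, 0.1255]
orientation: [0.0, 0.98, 0.2, -0.0]
force: [-1.2, 0.3, -1.6]
grip_width: 0.437
gripper_force: 60.3
```

Run:
```python
from h import *
p=np.array(r.sense()['position']);T=p+[0,0,.022]
look('b2',T,.04)
im=cv2.imread('pics/b2.png');W=cam('wrist');i,j=map(int,proj(W,T,True))
g=cv2.cvtColor(im,cv2.COLOR_BGR2GRAY);print(i,j);print(g[j-45:j+50:3,i-24:i+26:3])
```

```text
38.225 [0.5933 0.2884 0.1255] f [-1.2  0.3 -1.6] w 0.437 pred [253.  261.2] R 39.1 r 13.7
[250.3 256.3  37.3] [0.5955 0.2908 0.1475] tool 0.0029 -0.0013
[242.6 203.6  16.2] [0.6201 0.3051 0.1475] tool 0.0313 -0.0048
[249.8 208.1  10.7] [0.6194 0.3011 0.1475] tool 0.029 -0.0014
[257.3 205.8  14.6] [0.6218 0.2983 0.1475] tool 0.0301 0.0021
[251.6 259.8  13. ] [0.5938 0.2894 0.1475] tool 0.0008 -0.0007
253 261
[[ 33 151 183 196 196 114 193 198 177 141 194 188 184  91  32  32  32]
 [ 34  32  65 176  92 121  72  51  57 106  49 167  32  32  32  32  31]
 [ 33  33  36  37  37  39  38  38  39  40  37  39  39  34  33  33  56]
 [ 33  35  36  37  38  54  40  42  39  39  41  46  39  38  39  39 160]
 [ 35  36  37  48  51  54  56  55  52  53  53  54  52  40  39  39  64]
 [ 47  52  53  53  53  52  55  55  54  52  53  53  53  53  52  40  39]
 [ 55  55  52  53  52  52  53  54  55  53  53  53  54  53  53  52  49]
 [ 54  54  53  52  54  53  52  58  54  87  84  57  54  85  77  58  52]
 [ 52  55  55  52  53  61  58  86  87  89  84  84  84  85  84  84  81]
 [ 53  52  54  54  52  85  85  84  87  87  86  83 
[... 883 characters left out ...]
 84  84  82  82  81  81  80  83  85  80  81  81  81  81  83]
 [ 83  82  82  85  83  82  82  80  81  81  84  82  81  80  80  79 158]
 [165 159  95  83  83  81  81  80  80  80  82  84  80  80 156 160 159]
 [165 165 168 163 101 119  93  81  80  80  80 142 160 159 159 160 160]
 [165 168 171 170 166 165 165 165 165 164 162 160 159 161 162 162 163]
 [165 168 170 168 165 163 163 162 164 164 161 159 161 161 164 166 165]
 [165 167 167 164 160 160 160 160 162 161 159 159 160 164 168 169 168]
 [164 165 164 162 159 157 157 160 161 160 159 158 159 165 169 171 171]
 [159 161 162 162 161 160 158 158 159 158 158 157 159 164 167 171 171]
 [155 158 161 162 162 160 157 155 155 155 155 156 158 162 167 171 169]]
```

Emit:
move_arm:
  motion:
    - [0,0,0.015,0,0,0,0.65]
    - [0,0,0.03,0,0,0,0.65]
    - [0,0,0.038,0,0,0,0.65]
    - [0,0,0.038,0,0,0,0.65]
    - [0,0,0.038,0,0,0,0.65]

```text
time: 38.9
position: [0.5933, 0.2908, 0.0875]
orientation: [-0.0, 0.98, 0.201, 0.0]
force: [0.3, 0.2, -1.2]
grip_width: 0.437
gripper_force: 60.3
```

Emit:
move_arm:
  motion:
    - [0,0,0,0,0,0,0.65]
    - [0,0,0,0,0,0,0.65]

```text
time: 39.15
position: [0.5932, 0.2907, 0.0877]
orientation: [-0.0, 0.98, 0.201, 0.0]
force: [0.4, -0.5, -0.6]
grip_width: 0.441
gripper_force: 60.3
```

Emit:
move_arm:
  motion:
    - [-0.0007,0,0.002,0,0,0,0.65]
    - [-0.0007,0,0.004,0,0,0,0.65]
    - [-0.0007,0,0.006,0,0,0,0.65]
    - [-0.0007,0,0.008,0,0,0,0.65]

```text
time: 39.65
position: [0.5924, 0.2903, 0.0791]
orientation: [0.0, 0.98, 0.201, -0.0]
force: [0.5, 0.6, -1.7]
grip_width: 0.439
gripper_force: 60.3
```

Emit:
move_arm:
  motion:
    - [0,0,0.0015,0,0,0,0.65]
    - [0,0,0.003,0,0,0,0.65]
    - [0,0,0.0045,0,0,0,0.65]
    - [0,0,0.006,0,0,0,0.65]

```text
time: 40.15
position: [0.5925, 0.2903, 0.0732]
orientation: [0.0, 0.98, 0.201, 0.0]
force: [-0.6, 0.1, -0.7]
grip_width: 0.436
gripper_force: 60.3
```

Emit:
move_arm:
  motion:
    - [0,0,0.0015,0,0,0,0.65]
    - [0,0,0.003,0,0,0,0.65]
    - [0,0,0.0045,0,0,0,0.65]
    - [0,0,0.006,0,0,0,0.65]

```text
time: 40.65
position: [0.5925, 0.2903, 0.0672]
orientation: [0.0, 0.98, 0.201, 0.0]
force: [0.2, -0.8, 0.9]
grip_width: 0.438
gripper_force: 60.5
```

Emit:
move_arm:
  motion:
    - [0,0,0.002,0,0,0,0.65]
    - [0,0,0.004,0,0,0,0.65]
    - [0,0,0.006,0,0,0,0.65]
    - [0,0,0.008,0,0,0,0.65]

```text
time: 41.15
position: [0.5926, 0.2901, 0.0593]
orientation: [0.0, 0.98, 0.201, 0.0]
force: [-0.6, -2.0, 1.9]
grip_width: 0.433
gripper_force: 60.6
```

Emit:
move_arm:
  motion:
    - [0,0,0.0005,0,0,0,0.65]
    - [0,0,0.001,0,0,0,0.65]

```text
time: 41.4
position: [0.5925, 0.2902, 0.0583]
orientation: [0.0, 0.98, 0.201, 0.0]
force: [0.0, -1.9, 2.1]
grip_width: 0.433
gripper_force: 60.6
```

Emit:
move_arm:
  motion:
    - [0,0,0.0005,0,0,0,0.65]
    - [0,0,0.001,0,0,0,0.65]

```text
time: 41.65
position: [0.5925, 0.2903, 0.0573]
orientation: [0.0, 0.98, 0.201, 0.0]
force: [-1.0, -1.7, 2.0]
grip_width: 0.432
gripper_force: 60.6
```

Emit:
move_arm:
  motion:
    - [0,0,0.0005,0,0,0,0.65]
    - [0,0,0.001,0,0,0,0.65]

```text
time: 41.9
position: [0.5925, 0.2903, 0.0563]
orientation: [0.0, 0.98, 0.201, 0.0]
force: [0.4, -2.2, 2.2]
grip_width: 0.432
gripper_force: 60.6
```

Emit:
move_arm:
  motion:
    - [0,0,0.0005,0,0,0,0.65]
    - [0,0,0.001,0,0,0,0.65]

```text
time: 42.15
position: [0.5925, 0.2903, 0.0553]
orientation: [0.0, 0.98, 0.201, 0.0]
force: [-0.0, -2.5, 3.9]
grip_width: 0.436
gripper_force: 60.7
```

Emit:
move_arm:
  motion:
    - [0,0,0.0004,0,0,0,0.65]
    - [0,0,0.0008,0,0,0,0.65]

```text
time: 42.4
position: [0.5925, 0.2903, 0.0549]
orientation: [-0.0, 0.98, 0.201, 0.0]
force: [-1.5, -4.0, 7.9]
grip_width: 0.431
gripper_force: 61.1
```

Emit:
move_arm:
  motion:
    - [0,0,0.0004,0,0,0,0.65]
    - [0,0,0.0008,0,0,0,0.65]

```text
time: 42.65
position: [0.5926, 0.2904, 0.0546]
orientation: [-0.0, 0.98, 0.201, 0.0]
force: [-2.3, -4.2, 13.3]
grip_width: 0.433
gripper_force: 61.4
```

Seated at the predicted height with about 13 N. I'll hold, ease off, release and rise.

Emit:
move_arm:
  motion:
    - [0,0,0,0,0,0,0.65]
    - [0,0,0,0,0,0,0.65]

```text
time: 42.9
position: [0.5926, 0.2904, 0.0547]
orientation: [-0.0, 0.98, 0.201, 0.0]
force: [-2.6, -5.0, 11.3]
grip_width: 0.433
gripper_force: 61.4
```

Emit:
move_arm:
  motion:
    - [0,0,-0.001,0,0,0,0.65]
    - [0,0,-0.001,0,0,0,0.5]
    - [0,0,-0.001,0,0,0,0.42]
    - [0,0,-0.001,0,0,0,0.38]
    - [0,0,-0.001,0,0,0,0.38]

```text
time: 43.52
position: [0.5923, 0.2906, 0.0546]
orientation: [-0.0, 0.98, 0.201, -0.0]
force: [-0.6, 0.3, 0.2]
grip_width: 0.623
gripper_force: 0.0
```

Emit:
move_arm:
  motion:
    - [0,0,-0.02,0,0,0,0.38]
    - [0,0,-0.06,0,0,0,0.38]
    - [0,0,-0.1,0,0,0,0.38]
    - [0,0,-0.1,0,0,0,0.38]
    - [0,0,-0.1,0,0,0,0.38]

```text
time: 44.15
position: [0.5921, 0.2903, 0.1544]
orientation: [0.0, 0.98, 0.201, -0.0]
force: [0.9, -0.4, -1.3]
grip_width: 0.624
gripper_force: 0.0
```

Run:
```python
from h import *
look('f1',(.593,.2905,.0766),.04)
im=cv2.imread('pics/f1.png');W=cam('wrist')
c,ax=darkblob(im,proj(W,(.593,.2905,.0766),True),65,34);print(np.round(c,1),np.round(ax,1),onz(W,c,.072,True).round(4))
```

```text
44.15 [0.5921 0.2903 0.1544] f [ 0.9 -0.4 -1.3] w 0.624 pred [252.5 197. ] R 24.4 r 8.5
[250.3 195.6  24.9] [0.5934 0.2926 0.0766] tool 0.0021 -0.0016
[254.1 188.1  25.7] [0.6005 0.2923 0.0766] tool 0.0085 0.0015
[253.6 182.8  21.5] [0.6044 0.2944 0.0766] tool 0.0129 0.001
[258.3 186.3  19.8] [0.6032 0.2897 0.0766] tool 0.01 0.0049
[252.6 197.6   7.8] [0.5925 0.2902 0.0766] tool 0.0004 0.0003
[231.8 188.8] [40.9 61.7] [0.5912 0.3083 0.072 ]
```

```bash
python3 -c "
from workcell import r
print(r.finish_job())"
```

```text
the job is handed in; nothing more can be done
None
```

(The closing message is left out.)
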